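# Slide a bone-dry dish into the kiln row

### The arm

A 7-joint arm with a two-finger parallel gripper is mounted at the origin on the work surface. World frame = base frame: x ahead of the robot, y to its left, z up, the work surface at z = 0. Lengths are in m, angles in rad, forces in N, time in s.
With the tool pointing down it reaches from about 0.425 to 0.925 m from the base axis. Payload 6.8 kg.
Tool frame: the origin (TCP) lies between the finger pads; the fingertips stand r.tip_reach ahead of it and the grasp point (between the pads) lies 11 mm behind it (r.tip_reach is the distance from the TCP to the fingertips, in m); z points along the fingers, y is the direction in which the jaws open and shut (so a half turn about z gives the same grasp; the last joint's range is limited). The gripper opens to 85 mm and grips with 20 to 120 N. Pads are 22 mm wide; open, the fingers measure 114 mm over their backs; the gripper's body (76 mm by 85 mm) begins 54 mm behind the grasp point. The pads swing forward as they close: fully open they stand 13 mm farther back than shut.
Start: joints at [-1.339, 0.477, 0.022, 1.555, -0.011, 1.109, -0.083], TCP at [0.225, 0.636, 0.239] pointing down, gripper open.
Joint ranges: [-2.96, 2.96], [-0.34, 2.1], [-1.41, 1.46], [0.24, 2.44], [-1.37, 4.51], [0.17, 1.92], [-2.96, 2.96]. Speed limits (rad/s): [2.39, 2.39, 3.14, 3.14, 3.14, 3.14, 3.14].

### API

Orientations are given as a rotation vector (axis times angle).
In Python, from bench import r, eyes, spotter gives the robot as it stands.
- The arm moves only by the tool carry_out, never from a script. Its argument "series" is text: rows parted by semicolons, each of 5 numbers parted by spaces: the shift along the tool's x, y, z in cm, then the turn about the tool's z in rad, then the opening, from 0 (shut) to 1 (fully open). In form: x y z yaw gripper; .... A call has 1 to 8 rows; each row shifts and turns the commanded pose from where the row before left it, along the tool's axes as they then stand; what a row does not reach is not made up. A row lasts 1/8 s, in which the tool goes at most 62.5 mm and 10.7 degrees, less where a joint would pass 70% of its speed; a pose out of reach is approached as far as the arm can. A call with a gripper value outside its range is refused whole. The fingers move at their own pace and stop on an object; "grip_force" is the grip in N (left out, the last holds). Time passes only in rows, so rows that do not move let the fingers close. It gives the time, the measured TCP pose, the force and the opening at its end, in the units of the state.
- r.get_obs(): the state, without advancing time (a new reading comes with each control period).
- eyes.grab_frame(name): name is "scene" or "top" or "wrist"; returns a dict with "color" (420x560x3 uint8, blue, green, red), "intrinsics" (3x3 intrinsics, pixels), "R" (3x3) and "t" (3): a world point X has camera coordinates R X + t; the wrist camera has in their place "T_tool_cam" (4x4, takes a point from camera to tool coordinates, whose origin is the TCP and whose axes are the flange's). Camera axes: x right, y down, z forward; pixel columns grow to the right and rows downward; lengths in m; the calibration is good to about 2 mm. The wrist camera is an equidistant fisheye: a pixel r from the principal point sees the ray r / f radians off the axis. A picture is of the moment at which its call begins: read the wrist's pose just before it. There is no depth.
- r.hand_in(): hands the job in, once; it reports no verdict.
Trained networks look in a picture, given as the dict that the camera call returned (one of the last four; its "shot" number tells which), for a name from the list of things; names that differ only in an ending like _2 or _b are one class to them, and where a whole thing is asked for, a point or a joint stands for the part that bears it (a point fixed in the world has none). Each returns a list of dicts, best first, with "confidence" (0 to 1); they miss things now and then, are a little off and sometimes report something else, mostly with a low value. They report only what shows in the picture. A call takes as long as a camera call. They do not tell look-alikes from the thing itself.
- spotter.search_frame(picture, query): "uv" ([column, row] in pixels, amid what is visible of it).
- spotter.trace(picture, query): "pixels" (420x560 bool, what is visible of it) and "uv" ([column, row] in pixels, amid what is visible of it).
- spotter.mark_of(picture, query): "uv" ([column, row] in pixels: a listed point, or the origin of a listed thing).
The state is a dict: "clock": time; "joints": joint angles; "qvel": joint speeds; "tau": joint torques, N m; "tcp_pos": TCP position; "orientation": TCP orientation; "contact_force": force on the tool from outside, world axes, zero at the start; "moment": the same for the moment, N m; "grip_width": finger opening in m.
Only numpy, scipy, OpenCV 4.12 (cv2) and the standard library are available. Lean on these libraries where they do the work, as an engineer would, in place of code of your own. Each camera call takes 0.05 s, during which the arm holds its last target.

### The job

Load the bone-dry round dish for firing: without lifting or tipping it, slide it from the plywood ware board onto the kiln shelf until it stands in line between the two pieces already there, with a clear gap (5 mm or more) to each. Unfired clay cracks easily, so be gentle: never put more than about 12 N on the dish, and leave the other pieces of ware on the board and shelf where they are, unbumped. Leave the dish standing there at rest.

Things in the scene. Friction and masses are not known exactly. Their poses are not given: they have to be found in the camera images.
- station: Fixed low platform, top level at 20 mm above the table: a plywood ware board and a sand-coloured kiln shelf butted together flush, with no step at the seam. Its x axis runs across it (420 mm wide, -210 to +210); its y axis runs from the ware board (y -310 to +40 mm) to the kiln shelf (y +40 to +270 mm). Origin on the table under x = 0, y = 0; z up. The row of the pieces on the kiln shelf is the line y = +130 mm. Its position and yaw on the table vary.
- dish: The dish to load: round, open-topped, straight-sided, unfired beige clay, 120 mm outer diameter, 45 mm high, wall 7 mm, about 0.3 to 0.65 kg. Starts standing on the ware board. Origin at the centre of its underside, z up. It slides with dry friction (a few newtons, under 7 N); striking it at speed or gripping it exceeds 12 N.
- mug: Unfired clay mug, 84 mm outer diameter, 85 mm high, with a loop handle that reaches 71 mm from its axis along its own +y (pointing roughly along the platform's +y, away from the ware board). Stands on the kiln shelf at one end of the row, either end. Origin at the centre of its underside.
- vase: Unfired clay vase, straight taper, 84 mm diameter at the foot and 60 mm at the mouth, 85 mm high. Stands on the kiln shelf at the other end of the row. Origin at the centre of its underside.
- tumbler: Unfired clay tumbler, 52 mm diameter at the foot, 66 mm at the mouth, 75 mm high, standing near the +x edge of the ware board; not to be moved. Origin at the centre of its underside.
- cone: Solid clay cone with a flat top, 60 mm diameter at the foot, 70 mm high, standing near the -x edge of the ware board; not to be moved. Origin at the centre of its underside.
Not all that is in view belongs to the job. What is shaped like the dish but black, blue or yellow is not meant.

How it is judged:
By the outcome, as a careful person would: the job done as asked, in the order asked, and still so for the second after the job is handed in, with the robot touching nothing.
It also fails if it takes over 58 s, if anything falls off the work surface, if the arm or the gripper's body presses on something with over 40 N, if the wrist force passes 120 N, or if a joint passes its speed limit or range.

## Working session

There is one attempt and no reset: what is moved stays moved. The work goes in short steps, Python scripts to look and compute and a tool call to move; the robot and the scene stay as the last step left them, time stands still between calls to the robot, and variables do not carry over. Pictures are saved under pics/ and viewed, and the job is handed in when it is done.

Besides the shell and the picture viewer there is one more tool, called after "Emit:" as name(argument=value, ...) on one line, values as JSON. carry_out: Moves the arm, as the interface text tells. Its arguments: {"type":"object","properties":{"series":{"type":"string"},"grip_force":{"type":"number"}},"required":["series"]}

```bash
mkdir -p pics; ls; python3 - <<'E'
from bench import r, eyes, spotter
import cv2,numpy as np
o=r.get_obs(); print({k:np.round(v,4).tolist() for k,v in o.items()}, r.tip_reach)
for n in("top","scene"):
    f=eyes.grab_frame(n); cv2.imwrite(f"pics/{n}0.png",f["color"]); print(n,f["intrinsics"],f["R"],f["t"])
    np.savez(f"{n}.npz",K=f["intrinsics"],R=f["R"],t=f["t"])
    for q in("dish","mug","vase","tumbler","cone","station"):
        print(q,[(np.round(d["uv"],1).tolist(),round(d["confidence"],2)) for d in spotter.mark_of(f,q)])
E
```

```text
pics
{'clock': 0.0, 'joints': [-1.3391, 0.4778, 0.0224, 1.5564, -0.0115, 1.1093, -0.0831], 'qvel': [0.0029, -0.0009, 0.002, 0.0007, -0.0002, -0.0001, 0.002], 'tau': [-0.0001, -59.645, 1.6075, -28.119, 0.0124, 0.0093, -0.0], 'tcp_pos': [0.2248, 0.6359, 0.2383], 'orientation': [-0.5311, -3.0962, 0.0028], 'contact_force': [-0.525, -0.3668, 0.0285], 'moment': [0.0744, -0.0404, -0.0427], 'grip_width': 0.0852} 0.008
top [[415.97269253   0.         280.16562976]
 [  0.         415.97269253 202.67390496]
 [  0.           0.           1.        ]] [[-0.00664412 -0.99994603 -0.00798702]
 [-0.98952436  0.00772634 -0.14415908]
 [ 0.14421301  0.00694554 -0.98952229]] [-0.08641726  0.48593705  0.78406094]
dish [([398.5, 334.8], 0.92), ([290.4, 186.3], 0.84), ([421.3, 176.5], 0.81), ([413.6, 103.2], 0.66), ([423.5, 251.9], 0.57)]
mug [([136.6, 109.6], 0.92)]
vase [([150.3, 247.1], 0.87), ([140.9, 108.2], 0.15)]
tumbler [([210.3, 98.3], 0.57)]
cone [([221.5, 252.6], 0.6)]
station [([215.7, 170.6], 0.57), ([224.8, 250.1], 0.25)]
scene [[510.54731632   0.         278.30614182]
 [  0.         510.54731632 209.85967603]
 [  0.           0.           1.        ]] [[ 0.71492593  0.69910967 -0.01125089]
 [ 0.54197303 -0.56425714 -0.62279942]
 [-0.44175349  0.43915778 -0.78230065]] [-0.30115585 -0.28563776  1.4014021 ]
dish [([184.0, 323.8], 0.85), ([124.0, 215.3], 0.82), ([246.1, 372.8], 0.75), ([137.8, 276.6], 0.73), ([272.1, 236.5], 0.57), ([389.2, 238.8], 0.26)]
mug [([418.5, 190.7], 0.66)]
vase [([323.9, 140.0], 0.77)]
tumbler [([389.9, 237.1], 0.59)]
cone [([276.2, 163.6], 0.93)]
station [([332.2, 199.6], 0.88)]
```

View pics/top0.png

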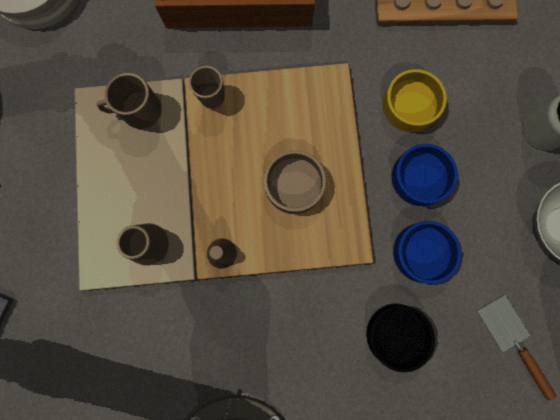

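View pics/scene0.png

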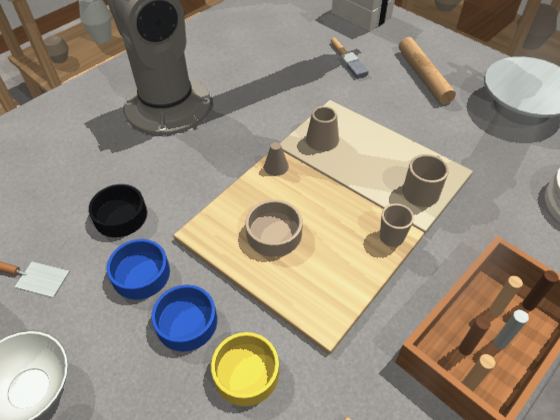

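The only beige one is the dish on the board at top (295,182); the black, blue (two) and yellow dishes stand on the table and are decoys. Now I'll measure the scene and confirm the dish in a crop.

```bash
cat > h.py <<'E'
import numpy as np,cv2
def cam(n):
    d=np.load(f"{n}.npz"); return d["K"],d["R"],d["t"]
def bp(n,uv,z):
    K,R,t=cam(n); d=R.T@np.linalg.inv(K)@np.array([*uv,1.]); c=-R.T@t
    return c+d*(z-c[2])/d[2]
def pr(n,X):
    K,R,t=cam(n); X=np.atleast_2d(X); p=(R@X.T).T+t; p=p@K.T; return p[:,:2]/p[:,2:]
E
python3 - <<'E'
from h import *
from scipy.optimize import least_squares
im=cv2.imread("pics/top0.png")
cv2.imwrite("pics/crop1.png",cv2.resize(im[50:300,60:380],(800,625),interpolation=cv2.INTER_CUBIC)[:600])
C={(210,270):(75,88),(-210,270):(80,288),(210,-310):(349,65),(-210,-310):(371,263),(210,40):(183,80),(-210,40):(194,280)}
P=np.array(list(C))/1000.; W=np.array([bp("top",v,.02)[:2] for v in C.values()])
f=lambda q:(P@np.array([[np.cos(q[2]),-np.sin(q[2])],[np.sin(q[2]),np.cos(q[2])]]).T+q[:2]-W).ravel()
s=least_squares(f,[.5,0,0]);print(s.x,np.round(s.fun.reshape(-1,2)*1000,1))
q=s.x;Rz=np.array([[np.cos(q[2]),-np.sin(q[2])],[np.sin(q[2]),np.cos(q[2])]])
for k,u in dict(mug=((136.6,109.6),(418.5,190.7)),vase=((150.3,247.1),(323.9,140)),tumbler=((210.3,98.3),(389.9,237.1)),cone=((221.5,252.6),(276.2,163.6)),dish=((290.4,186.3),(272.1,236.5))).items():
    for n,v in zip(("top","scene"),u):
        w=bp(n,v,.02)[:2]; print(k,n,np.round(w,4),"station",np.round((w-q[:2])@Rz*1000,1))
E
```

```text
[0.54779067 0.05495807 0.0795123 ] [[ 1.8  1.9]
 [-5.   5. ]
 [ 2.8 -0.8]
 [-3.5 -3.7]
 [ 4.7 -0.9]
 [-0.7 -1.5]]
mug top [0.6853 0.2073] station [149.1 140.9]
mug scene [0.677  0.2001] station [140.3 134.4]
vase top [0.4006 0.1678] station [-137.7  124.1]
vase scene [0.4096 0.176 ] station [-128.2  131.7]
tumbler top [0.7084 0.0543] station [160.  -13.4]
tumbler scene [0.7085 0.0487] station [159.7 -19. ]
cone top [0.3889 0.0266] station [-160.7  -15.7]
cone scene [0.3803 0.035 ] station [-168.6   -6.6]
dish top [ 0.5207 -0.1107] station [ -40.2 -163. ]
dish scene [ 0.5254 -0.1253] station [ -36.7 -177.9]
```

View pics/crop1.png

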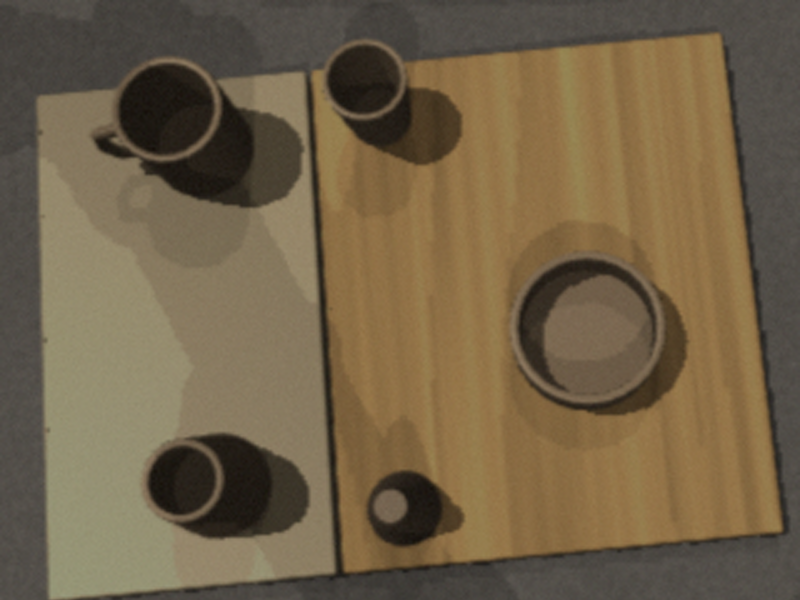

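```bash
python3 - <<'E'
from h import *
from scipy.optimize import least_squares
C={(210,270):(38,97),(-210,270):(50,600),(210,-310):(722,34),(-210,-310):(783,531),(210,40):(309,70),(-210,40):(340,574)}
P=np.array(list(C))/1000.; W=np.array([bp("top",(60+v[0]/2.5,50+v[1]/2.5),.02)[:2] for v in C.values()])
f=lambda q:(P@np.array([[np.cos(q[2]),-np.sin(q[2])],[np.sin(q[2]),np.cos(q[2])]]).T+q[:2]-W).ravel()
s=least_squares(f,[.5,0,0]);print(s.x,np.round(s.fun.reshape(-1,2)*1000,1))
q=s.x;Rz=np.array([[np.cos(q[2]),-np.sin(q[2])],[np.sin(q[2]),np.cos(q[2])]])
for k,(v,z) in dict(mug=((169,110),.105),vase=((184,480),.105),tumbler=((366,80),.095),cone=((390,507),.09),dish=((588,329),.065)).items():
    w=bp("top",(60+v[0]/2.5,50+v[1]/2.5),z)[:2]; print(k,np.round(w,4),"station",np.round((w-q[:2])@Rz*1000,1))
# overlay on both
pose=lambda x,y,z:np.c_[(Rz@np.array([x,y])).T+q[:2],np.full(len(x),z)]
a=np.linspace(0,6.283,60)
for n in("top","scene"):
    im=cv2.imread(f"pics/{n}0.png")
    o=pose(np.array([.21,-.21,-.21,.21]),np.array([.27,.27,-.31,-.31]),.02)
    cv2.polylines(im,[pr(n,o).round().astype(int)],True,(0,0,255),1)
    cv2.imwrite(f"pics/ov_{n}.png",im)
E
```

```text
[0.54842915 0.05331756 0.08602871] [[ 2.3  2. ]
 [-2.2  2.1]
 [ 2.2 -1.3]
 [-1.9 -2.2]
 [ 0.5 -0. ]
 [-1.  -0.6]]
mug [0.6832 0.1943] station [146.4 128.9]
vase [0.4064 0.1708] station [-131.4  129.2]
tumbler [0.71   0.0487] station [160.6 -18.5]
cone [0.3867 0.0261] station [-163.4  -13.2]
dish [ 0.5213 -0.1191] station [ -41.8 -169.5]
```

View pics/ov_scene.png

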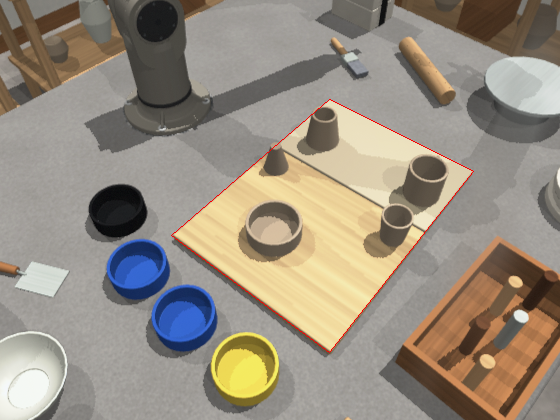

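Dish confirmed: the crop shows the beige one on the plywood, station (-42,-170). Row: mug (146,129), vase (-131,129), so the target is about (7.5,129). Plan: put shut fingers inside the dish and drag it by its front inner wall.

Emit:
carry_out(series="0 0 0 -0.131 0; 0 0 0 -0.131 0; 0 -5 0 0 0; -3 -5 0 0 0; -3 -5 0 0 0; -3 -5 0 0 0; -3 -5 0 0 0; -3 -5 0 0 0", grip_force=20)

```text
clock: 1.7
tcp_pos: [0.352, 0.324, 0.2397]
orientation: [0.122, 3.139, 0.001]
contact_force: [1.1, 0.2, 0.6]
grip_width: 0.0002
```

Emit:
carry_out(series="-3 -5 0 0 0; -3 -5 0 0 0; -3 -5 0 0 0; -3 -5 0 0 0; -3 -5 0 0 0; -3 -5 0 0 0; 0 0 0 0 0; 0 0 0 0 0")

```text
clock: 2.7
tcp_pos: [0.5072, 0.013, 0.2392]
orientation: [-0.123, -3.139, -0.001]
contact_force: [-0.6, 0.5, 0.4]
grip_width: 0.0001
```

```bash
cat > st.py <<'E'
from bench import r, eyes, spotter
from h import *
from scipy.spatial.transform import Rotation as Ro
def state(goal=None):
    o=r.get_obs();p=np.array(o["tcp_pos"]);M=Ro.from_rotvec(o["orientation"]).as_matrix()
    print("t",o["clock"],"p",p.round(4),"ty",M[:,1].round(3),"tz",M[:,2].round(3),"F",np.round(o["contact_force"],2),"w",o["grip_width"],r.tip_reach)
    if goal is not None: print("shift cm",(M.T@(np.array(goal)-p)*100).round(2))
    return o,p,M
E
python3 - <<'E'
from st import *
d=np.array([.5213,-.1191]);u=np.array([.078,.997])
state([*(d+.01*u),.048])
f=eyes.grab_frame("top");cv2.imwrite("pics/t1.png",f["color"])
f=eyes.grab_frame("scene");cv2.imwrite("pics/s1.png",f["color"])
E
```

```text
t 2.7 p [0.5072 0.013  0.2392] ty [0.078 0.997 0.   ] tz [-0.  0. -1.] F [-0.56  0.51  0.43] w 8.72526807787308e-05 0.008
shift cm [ -2.45 -12.06  19.12]
```

Emit:
carry_out(series="-1.2 -6 0 0 0; -1.2 -6 0 0 0; 0 0 5 0 0; 0 0 5 0 0; 0 0 4 0 0; 0 0 0 0 0; 0 0 0 0 0")

```text
clock: 3.68
tcp_pos: [0.5229, -0.1083, 0.1007]
orientation: [0.12, 3.138, 0.0]
contact_force: [0.3, -0.0, 0.7]
grip_width: 0.0001
```

```bash
python3 - <<'E'
from st import *
d=np.array([.5213,-.1191]);u=np.array([.078,.997])
state([*(d+.01*u),.048])
f=eyes.grab_frame("top");a=f["color"][80:280,160:400]
g=eyes.grab_frame("scene");b=g["color"][120:320,160:400]
cv2.imwrite("pics/s2.png",cv2.resize(np.hstack([a,b]),(800,333)))
E
```

```text
t 3.675 p [ 0.5229 -0.1083  0.1007] ty [0.077 0.997 0.   ] tz [ 0.002  0.    -1.   ] F [ 0.27 -0.    0.7 ] w 7.14143366949332e-05 0.008
shift cm [ 0.09 -0.09  5.27]
```

View pics/s2.png

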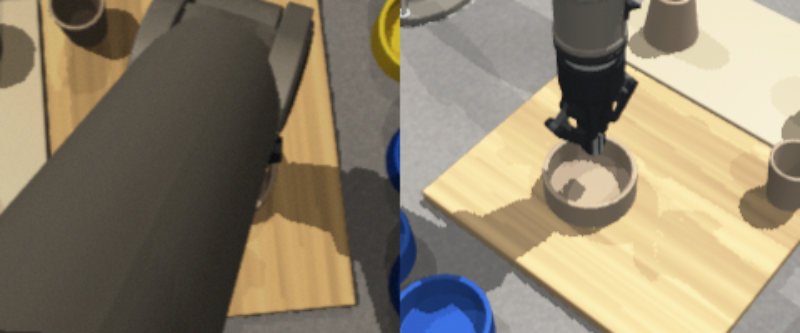

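Fingertips are above the dish's inside (crop around 595,150). Descending.

Emit:
carry_out(series="0 0 2 0 0; 0 0 1.5 0 0; 0 0 1 0 0; 0 0 0.7 0 0; 0 0 0 0 0; 0 0 0 0 0")

```text
clock: 4.53
tcp_pos: [0.5222, -0.109, 0.0476]
orientation: [0.122, 3.139, -0.0]
contact_force: [-0.3, -0.2, -0.3]
grip_width: 0.0002
```

Emit:
carry_out(series="0 0.4 0 0 0; 0 0.4 0 0 0; 0 0.3 0 0 0; 0 0.2 0 0 0; 0 0.15 0 0 0; 0 0.15 0 0 0; 0 0.15 0 0 0; 0 0.15 0 0 0")

```text
clock: 5.52
tcp_pos: [0.5234, -0.0899, 0.0473]
orientation: [-0.122, -3.139, -0.0]
contact_force: [0.5, -0.0, 0.2]
grip_width: -0.0
```

```bash
python3 - <<'E'
from st import *
state()
g=eyes.grab_frame("scene");b=g["color"][120:320,160:400]
cv2.imwrite("pics/s3.png",cv2.resize(b,(720,600)))
E
```

```text
t 5.525 p [ 0.5234 -0.0899  0.0473] ty [0.078 0.997 0.   ] tz [-0.  0. -1.] F [ 0.53 -0.    0.24] w -4.2508165193902374e-05 0.008
```

View pics/s3.png

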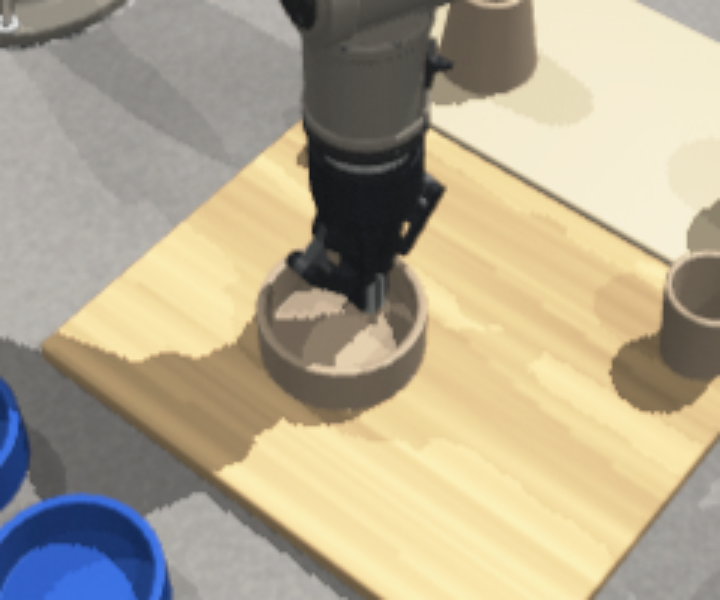

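Emit:
carry_out(series="0 0.13 0 0 0; 0 0.13 0 0 0; 0 0.13 0 0 0; 0 0.13 0 0 0; 0 0.13 0 0 0; 0 0.13 0 0 0; 0 0.13 0 0 0; 0 0.13 0 0 0")

```text
clock: 6.58
tcp_pos: [0.5242, -0.0795, 0.0473]
orientation: [-0.122, -3.139, -0.0]
contact_force: [0.2, 0.4, 0.6]
grip_width: -0.0
```

Emit:
carry_out(series="0 0.13 0 0 0; 0 0.13 0 0 0; 0 0.13 0 0 0; 0 0.13 0 0 0; 0 0.13 0 0 0; 0 0.13 0 0 0; 0 0.13 0 0 0; 0 0.13 0 0 0")

```text
clock: 7.58
tcp_pos: [0.525, -0.0691, 0.0473]
orientation: [0.122, 3.139, 0.0]
contact_force: [0.1, -1.0, -0.4]
grip_width: 0.0002
```

Emit:
carry_out(series="0 0.13 0 0 0; 0 0.13 0 0 0; 0 0.13 0 0 0; 0 0.13 0 0 0")

```text
clock: 8.07
tcp_pos: [0.5254, -0.064, 0.0473]
orientation: [-0.122, -3.139, -0.0]
contact_force: [0.0, -2.1, -0.6]
grip_width: 0.0
```

```bash
python3 - <<'E'
from st import *
state()
g=eyes.grab_frame("scene");b=g["color"][120:320,160:400]
cv2.imwrite("pics/s4.png",cv2.resize(b,(720,600)))
E
```

```text
t 8.075 p [ 0.5254 -0.064   0.0473] ty [0.078 0.997 0.   ] tz [-0.  0. -1.] F [ 0.01 -2.08 -0.58] w 2.1488524837968768e-05 0.008
```

View pics/s4.png

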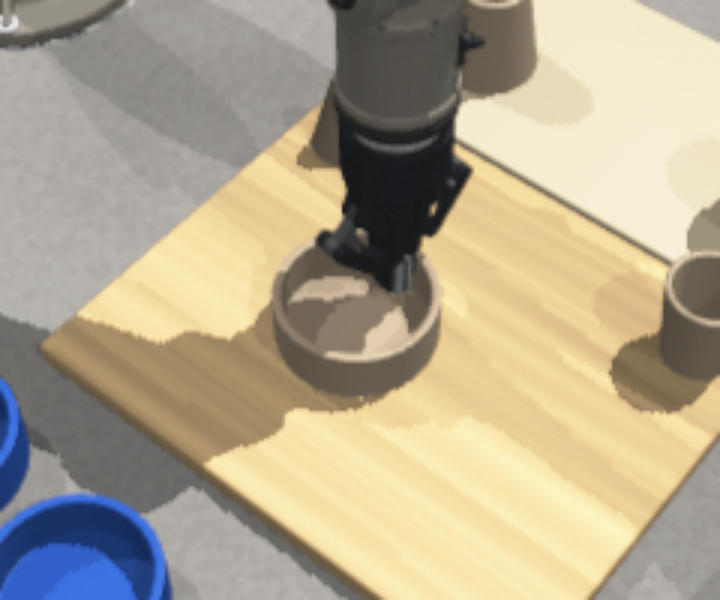

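Contact: the dish slides along at about 2 N. Continuing.

Emit:
carry_out(series="0 0.2 0 0 0; 0 0.3 0 0 0; 0 0.4 0 0 0; 0 0.4 0 0 0; 0 0.4 0 0 0; 0 0.4 0 0 0; 0 0.4 0 0 0; 0 0.4 0 0 0")

```text
clock: 9.12
tcp_pos: [0.5277, -0.0348, 0.0473]
orientation: [-0.122, -3.139, -0.0]
contact_force: [0.6, -1.6, -0.4]
grip_width: 0.0001
```

Emit:
carry_out(series="0 0.4 0 0 0; 0 0.4 0 0 0; 0 0.4 0 0 0; 0 0.4 0 0 0; 0 0.4 0 0 0; 0 0.4 0 0 0; 0 0.4 0 0 0; 0 0.4 0 0 0")

```text
clock: 10.12
tcp_pos: [0.5302, -0.003, 0.0473]
orientation: [-0.122, -3.139, -0.0]
contact_force: [0.0, -1.4, 0.7]
grip_width: 0.0002
```

Emit:
carry_out(series="0 0.4 0 0 0; 0 0.4 0 0 0; 0 0.4 0 0 0; 0 0.4 0 0 0; 0 0.4 0 0 0; 0 0.4 0 0 0; 0 0.4 0 0 0; 0 0.4 0 0 0")

```text
clock: 11.12
tcp_pos: [0.5327, 0.0289, 0.0473]
orientation: [-0.122, -3.139, -0.0]
contact_force: [-0.9, -1.7, 0.5]
grip_width: -0.0001
```

```bash
python3 - <<'E'
from st import *
state()
g=eyes.grab_frame("scene");cv2.imwrite("pics/s5f.png",g["color"]);b=g["color"][100:300,200:440]
cv2.imwrite("pics/s5.png",cv2.resize(b,(720,600)))
E
```

```text
t 11.125 p [0.5327 0.0289 0.0473] ty [0.078 0.997 0.   ] tz [-0.  0. -1.] F [-0.9  -1.74  0.51] w -9.740546583157627e-05 0.008
```

View pics/s5.png

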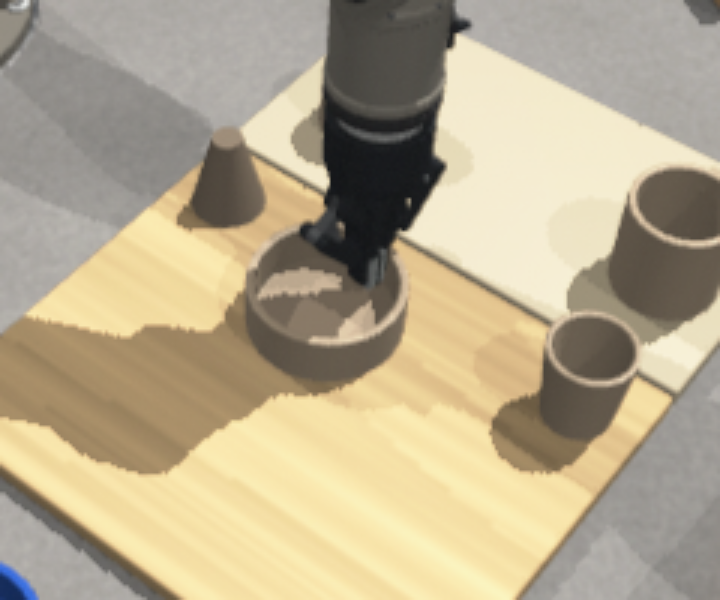

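```bash
cat >> h.py <<'E'
from scipy.optimize import least_squares
Q=np.array([.5484,.0533,.0860])
def ws(w): 
    c,s=np.cos(Q[2]),np.sin(Q[2]); return ((np.array(w)-Q[:2])@np.array([[c,-s],[s,c]]))*1000
def fitdish(n,l,rr,bot,x0):
    a=np.linspace(0,2*np.pi,721)
    def f(x):
        top=pr(n,np.c_[x[0]+.06*np.cos(a),x[1]+.06*np.sin(a),np.full(721,.065)])
        bo=pr(n,np.c_[x[0]+.06*np.cos(a),x[1]+.06*np.sin(a),np.full(721,.02)])
        return [top[:,0].min()-l,top[:,0].max()-rr,bo[:,1].max()-bot]
    s=least_squares(f,x0,diff_step=1e-4); return s.x,s.fun
E
python3 - <<'E'
from h import *
p0=(200,100)
x,e=fitdish("scene",200+246/3,200+409.5/3,100+381/3,[.53,-.01]);print(x,e,ws(x))
x,e=fitdish("scene",160+273/3,160+441/3,120+400/3,[.53,-.1]);print(x,e,ws(x))
E
```

```text
[ 0.52424379 -0.00772384] [-0.25762525  0.25636033 -0.02143502] [-29.30851958 -58.72343881]
[ 0.52467021 -0.10268292] [-0.54692049  0.54565343 -0.04551203] [ -37.04009436 -153.36820594]
```

Emit:
carry_out(series="-0.03 0.4 0 0 0; -0.03 0.4 0 0 0; -0.03 0.4 0 0 0; -0.03 0.4 0 0 0; -0.03 0.4 0 0 0; -0.03 0.4 0 0 0; -0.03 0.4 0 0 0; -0.03 0.4 0 0 0")

```text
clock: 12.18
tcp_pos: [0.5375, 0.0606, 0.0473]
orientation: [-0.122, -3.139, -0.0]
contact_force: [0.2, -1.4, 0.4]
grip_width: 0.0002
```

Emit:
carry_out(series="-0.03 0.4 0 0 0; -0.03 0.4 0 0 0; -0.03 0.4 0 0 0; -0.03 0.4 0 0 0; -0.03 0.4 0 0 0; -0.03 0.4 0 0 0; -0.03 0.4 0 0 0; -0.03 0.4 0 0 0")

```text
clock: 13.18
tcp_pos: [0.5424, 0.0924, 0.0473]
orientation: [-0.122, -3.139, -0.0]
contact_force: [0.6, -2.6, -0.1]
grip_width: 0.0
```

Emit:
carry_out(series="-0.03 0.4 0 0 0; -0.03 0.4 0 0 0; -0.03 0.4 0 0 0; -0.03 0.4 0 0 0; -0.03 0.4 0 0 0; -0.03 0.4 0 0 0; -0.03 0.4 0 0 0; -0.03 0.4 0 0 0")

```text
clock: 14.18
tcp_pos: [0.5473, 0.1241, 0.0473]
orientation: [-0.122, -3.139, 0.0]
contact_force: [0.1, -1.8, 0.6]
grip_width: -0.0002
```

```bash
python3 - <<'E'
from st import *
state()
g=eyes.grab_frame("scene");b=g["color"][80:280,230:470]
cv2.imwrite("pics/s6.png",cv2.resize(b,(720,600)))
E
```

```text
t 14.175 p [0.5473 0.1241 0.0473] ty [ 0.078  0.997 -0.   ] tz [-0. -0. -1.] F [ 0.14 -1.84  0.58] w -0.00016532002880065608 0.008
```

View pics/s6.png

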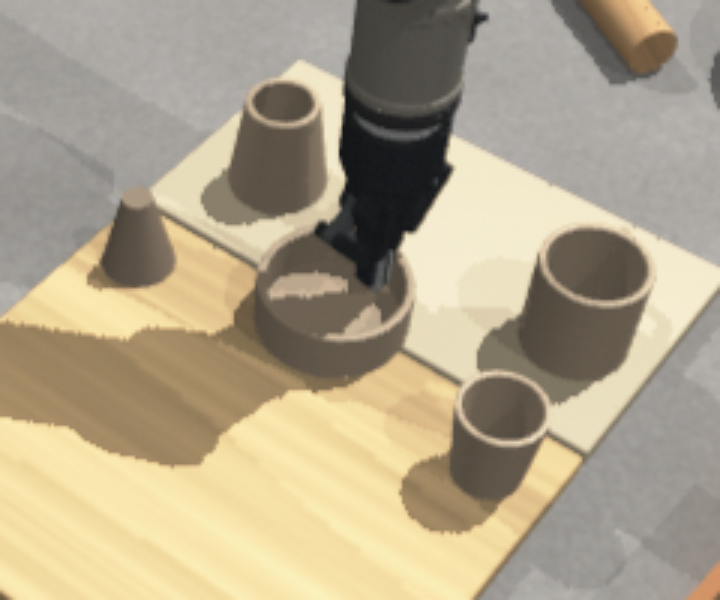

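```bash
python3 - <<'E'
from h import *
x,e=fitdish("scene",230+255/3,230+414/3,80+378/3,[.53,.08]);print(x,e,ws(x)); print(np.array([.5448,.1825])-x)
E
```

```text
[0.53703076 0.08619273] [-0.23110085  0.22940501 -0.01926226] [-8.50193396 33.74771568]
[0.00776924 0.09630727]
```

Emit:
carry_out(series="0 0.4 0 0 0; 0 0.4 0 0 0; 0 0.4 0 0 0; 0 0.4 0 0 0; 0 0.4 0 0 0; 0 0.4 0 0 0; 0 0.4 0 0 0; 0 0.4 0 0 0")

```text
clock: 15.22
tcp_pos: [0.5498, 0.156, 0.0473]
orientation: [0.122, 3.139, 0.0]
contact_force: [-0.2, -2.0, 0.4]
grip_width: -0.0001
```

Emit:
carry_out(series="0 0.4 0 0 0; 0 0.4 0 0 0; 0 0.4 0 0 0; 0 0.4 0 0 0; 0 0.4 0 0 0; 0 0.4 0 0 0; 0 0.4 0 0 0; 0 0.4 0 0 0")

```text
clock: 16.23
tcp_pos: [0.5523, 0.1879, 0.0473]
orientation: [0.122, 3.139, 0.0]
contact_force: [0.5, -1.6, 0.5]
grip_width: -0.0001
```

Emit:
carry_out(series="0 0.4 0 0 0; 0 0.4 0 0 0; 0 0.4 0 0 0; 0 0.4 0 0 0; 0 0.2 0 0 0; 0 0.2 0 0 0; 0 0 0 0 0")

```text
clock: 17.1
tcp_pos: [0.5539, 0.2079, 0.0473]
orientation: [0.122, 3.139, 0.0]
contact_force: [-0.0, -1.4, -0.4]
grip_width: 0.0004
```

```bash
python3 - <<'E'
from st import *
state()
g=eyes.grab_frame("scene");b=g["color"][70:270,250:490]
cv2.imwrite("pics/s7.png",cv2.resize(b,(720,600)))
g=eyes.grab_frame("top");b=g["color"][60:310,60:360]
cv2.imwrite("pics/t7.png",cv2.resize(b,(720,600)))
E
```

```text
t 17.1 p [0.5539 0.2079 0.0473] ty [0.078 0.997 0.   ] tz [ 0.  0. -1.] F [-0.   -1.4  -0.44] w 0.00038001466026704684 0.008
```

View pics/s7.png

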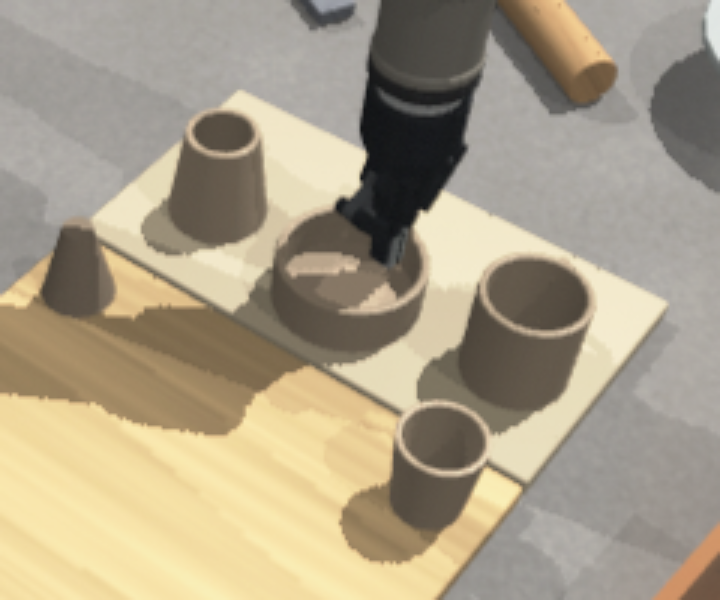

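View pics/t7.png

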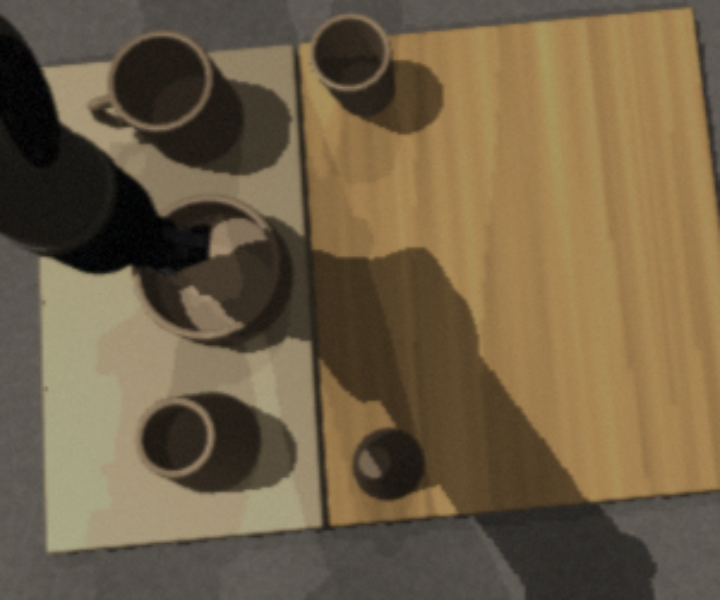

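```bash
python3 - <<'E'
from h import *
x,e=fitdish("scene",250+272/3,250+428/3,70+350/3,[.53,.17]);print(x,e,ws(x))
# top: fit rim circle z=.065 to extremes right,bottom,top
a=np.linspace(0,2*np.pi,721)
def f(x):
    t=pr("top",np.c_[x[0]+.06*np.cos(a),x[1]+.06*np.sin(a),np.full(721,.065)])
    return [t[:,0].max()-(60+291.5/2.4),t[:,1].max()-(60+342/2.4),t[:,1].min()-(60+196/2.4)]
s=least_squares(f,[.54,.17],diff_step=1e-4);print(s.x,s.fun,ws(s.x)); print(s.x)
for n,d,z in(("mug",(159,82),.105),("vase",(177,437),.105)):
    print(n,ws(bp("top",(60+d[0]/2.4,60+d[1]/2.4),z)[:2]))
E
```

```text
[0.54201969 0.17084305] [-0.02558046  0.02534842 -0.00213699] [  3.73951414 117.65667379]
[0.54289327 0.15901595] [-0.00018927  0.1541457  -0.16097275] [  3.5939925  105.79824649]
[0.54289327 0.15901595]
mug [146.37599588 131.44742706]
vase [-131.53614657  128.97390249]
```

```bash
python3 - <<'E'
from st import *
a=np.linspace(0,2*np.pi,200)
fr={n:eyes.grab_frame(n)["color"] for n in("top","scene")}
for n in fr: cv2.imwrite(f"pics/{n}8.png",fr[n])
out=[]
for n,(r0,c0) in dict(top=(130,95),scene=(125,320)).items():
    im=cv2.resize(fr[n][r0:r0+90,c0:c0+100],None,fx=4,fy=4,interpolation=cv2.INTER_CUBIC)
    out.append(im.copy())
    for z in(.065,.02):
        p=pr(n,np.c_[.542+.06*np.cos(a),.169+.06*np.sin(a),np.full(200,z)])
        cv2.polylines(im,[((p-[c0,r0]+.5)*4).round().astype(int)],True,(0,0,255),1)
    out.append(im)
o=np.vstack([np.hstack(out[:2]),np.hstack(out[2:])]);cv2.imwrite("pics/ov8.png",cv2.resize(o,(666,600)))
E
```

```text
(no output)
```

View pics/ov8.png

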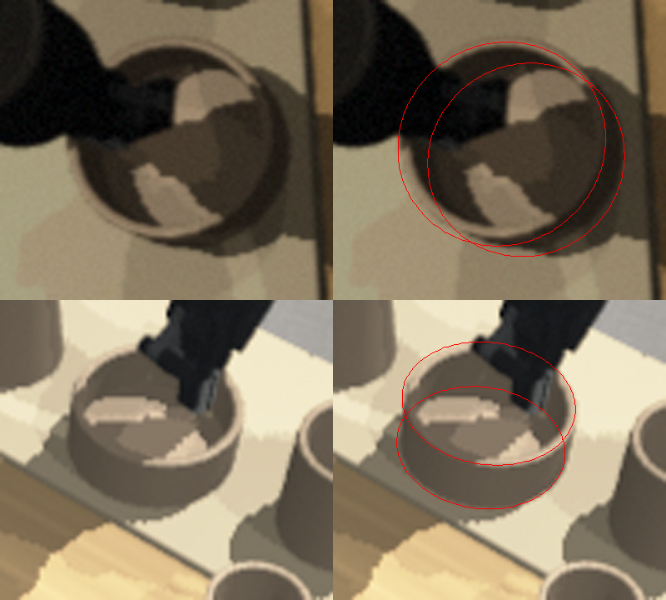

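Emit:
carry_out(series="-0.05 0.15 0 0 0; -0.05 0.2 0 0 0; -0.05 0.25 0 0 0; 0 0.25 0 0 0; 0 0.2 0 0 0; 0 0.15 0 0 0; 0 0.1 0 0 0; 0 0 0 0 0")

```text
clock: 18.3
tcp_pos: [0.5564, 0.2206, 0.0473]
orientation: [0.122, 3.139, 0.0]
contact_force: [-0.9, -1.0, -0.1]
grip_width: -0.0
```

Emit:
carry_out(series="0 -0.4 0 0 0; 0 -0.6 0 0 0; 0 -0.5 -1 0 0; 0 0 -3 0 0; 0 0 -5 0 0; 0 0 -5 0 0; 0 0 -5 0 0; 0 5 -1 0 0")

```text
clock: 19.3
tcp_pos: [0.5622, 0.251, 0.2529]
orientation: [0.136, 3.132, 0.004]
contact_force: [0.8, -0.1, -0.2]
grip_width: 0.0002
```

Emit:
carry_out(series="0 5 0 0 0; 0 5 0 0 0; 0 5 0 0 0; 0 5 0 0 0; 0 5 0 0 0; 0 0 0 0 0")

```text
clock: 20.05
tcp_pos: [0.576, 0.5097, 0.2465]
orientation: [-0.112, -3.138, -0.003]
contact_force: [-0.1, 0.4, -0.7]
grip_width: 0.0001
```

```bash
python3 - <<'E'
from st import *
state()
fr={n:eyes.grab_frame(n)["color"] for n in("top","scene")}
for n in fr: cv2.imwrite(f"pics/{n}9.png",fr[n])
cv2.imwrite("pics/t9.png",cv2.resize(fr["top"][60:310,60:360],(720,600),interpolation=cv2.INTER_CUBIC))
cv2.imwrite("pics/s9.png",cv2.resize(fr["scene"][70:270,250:490],(720,600),interpolation=cv2.INTER_CUBIC))
E
```

```text
t 20.05 p [0.576  0.5097 0.2465] ty [0.071 0.997 0.002] tz [-0.001  0.002 -1.   ] F [-0.12  0.4  -0.74] w 9.928189221845267e-05 0.008
```

View pics/t9.png

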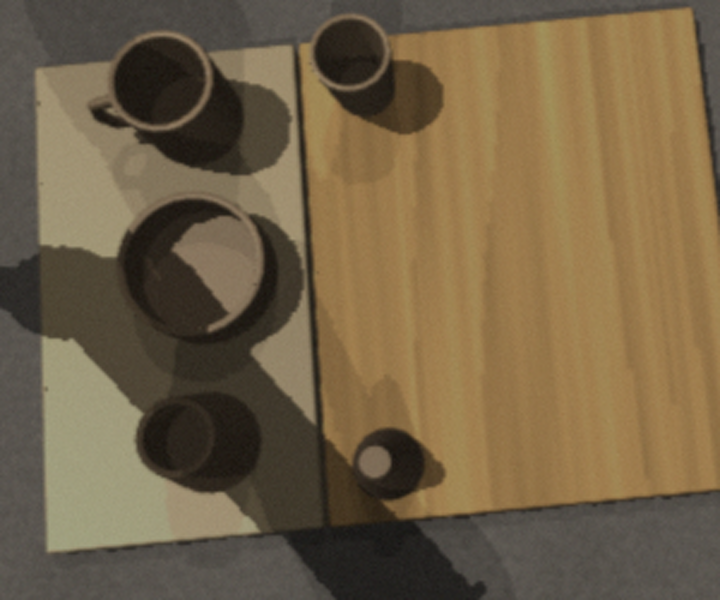

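View pics/s9.png

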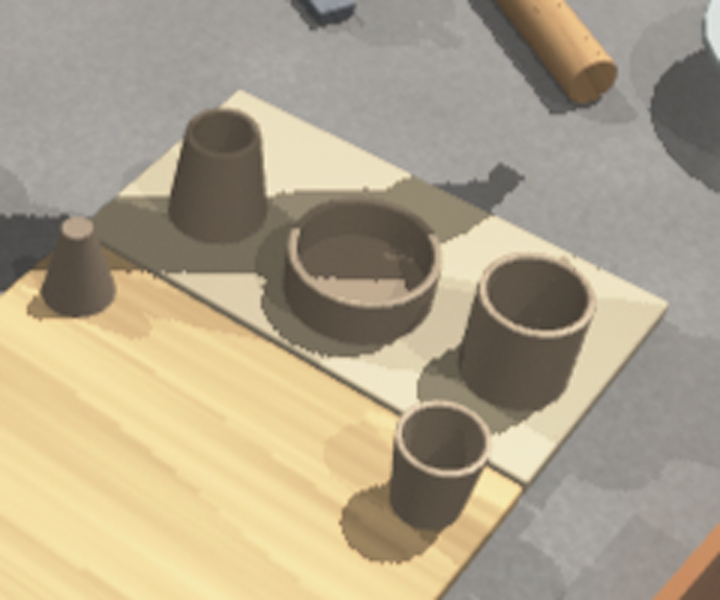

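```bash
python3 - <<'E'
from h import *
x,e=fitdish("scene",250+285/3,250+441/3,70+342.5/3,[.53,.17]);print(x,e,ws(x))
a=np.linspace(0,2*np.pi,721)
def f(x):
    t=pr("top",np.c_[x[0]+.06*np.cos(a),x[1]+.06*np.sin(a),np.full(721,.065)])
    return [t[:,0].max()-(60+266/2.4),t[:,0].min()-(60+118/2.4),t[:,1].max()-(60+338/2.4),t[:,1].min()-(60+193/2.4)]
s=least_squares(f,[.54,.17],diff_step=1e-4);print(s.x,s.fun,ws(s.x))
for n,d,z in(("mug",(159.5,82),.105),("vase",(176,437),.105)): print(n,ws(bp("top",(60+d[0]/2.4,60+d[1]/2.4),z)[:2]))
for n,d,z in(("mug",(537,295),.105),("vase",(223,134),.105)): print(n,ws(bp("scene",(250+d[0]/3,70+d[1]/3),z)[:2]))
im=cv2.imread("pics/top9.png");r0,c0=130,95
im=cv2.resize(im[r0:r0+100,c0:c0+100],None,fx=6,fy=6,interpolation=cv2.INTER_CUBIC)
for z in(.065,.02):
  p=pr("top",np.c_[s.x[0]+.06*np.cos(a),s.x[1]+.06*np.sin(a),np.full(721,z)])
  cv2.polylines(im,[((p-[c0,r0]+.5)*6).round().astype(int)],True,(0,0,255),1)
cv2.imwrite("pics/ov9.png",im)
E
```

```text
[0.54450711 0.18389073] [ 0.05944212 -0.05887257  0.00496774] [  7.33846153 130.44247762]
[0.54593845 0.17892184] [ 0.32978595 -0.3306171   0.31720872 -0.33872383] [  8.33770942 125.36900945]
mug [146.33842461 131.05734304]
vase [-131.46708709  129.71396936]
mug [149.64255774 130.28230058]
vase [-129.32182061  129.6493249 ]
```

View pics/ov9.png

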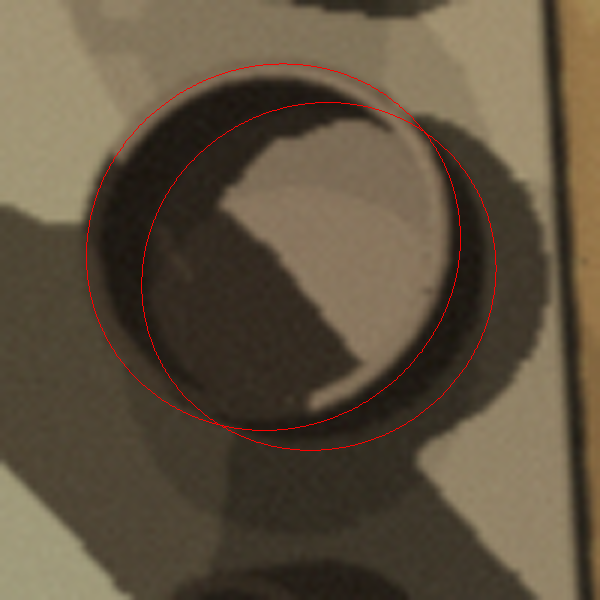

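Two views disagree by 5 mm in y (130 vs 125). I'll settle it with full silhouette fits of dish, mug and vase, treated alike.

```bash
cat > sil.py <<'E'
from st import *
from scipy.optimize import minimize
a=np.linspace(0,2*np.pi,120)
S={"dish":(.06,.06,.045),"mug":(.042,.042,.085),"vase":(.042,.030,.085)}
def hull(n,k,x):
    r0,r1,h=S[k]
    P=np.vstack([np.c_[x[0]+rr*np.cos(a),x[1]+rr*np.sin(a),np.full(120,z)] for rr,z in((r0,.02),(r1,.02+h))])
    return cv2.convexHull(pr(n,P).astype(np.float32))[:,0]
def rast(p):
    m=np.zeros((420,560),np.uint8); cv2.fillPoly(m,[((p)*16).round().astype(np.int32)],255,cv2.LINE_AA,4); return m/255.
def fit(n,k,mask,x0):
    f=lambda x:np.abs(rast(hull(n,k,x))-mask).sum()
    s=minimize(f,x0,method="Nelder-Mead",options=dict(initial_simplex=np.array(x0)+[[0,0],[.01,0],[0,.01]],xatol=1e-4))
    return s.x,s.fun
def run(tag):
    G=dict(dish=(.545,.181),mug=(.684,.195),vase=(.407,.171))
    for n in("top","scene"):
        f=eyes.grab_frame(n); vis=f["color"].copy(); cv2.imwrite(f"pics/{n}{tag}.png",vis)
        for k in S:
            g=pr(n,[*G[k],.05])[0]
            L=[d for d in spotter.trace(f,k) if np.linalg.norm(np.array(d["uv"])-g)<25]
            if not L: print(n,k,"none"); continue
            m=L[0]["pixels"]; 
            m=cv2.morphologyEx(m.astype(np.uint8),cv2.MORPH_OPEN,np.ones((9,9))) if k=="mug" else m
            x,e=fit(n,k,m.astype(float),G[k]); print(n,k,x.round(4),"st",ws(x).round(1),"err",round(e),"of",int(m.sum()))
            cv2.polylines(vis,[(hull(n,k,x)).round().astype(int)],True,(0,0,255),1)
        c=vis[60:310,60:360] if n=="top" else vis[70:270,250:490]
        cv2.imwrite(f"pics/sil_{n}{tag}.png",cv2.resize(c,(720,600)))
E
python3 -c "
from sil import *
run('10')"
```

```text
top dish [0.5486 0.1792] st [ 11.  125.4] err 263 of 3250
top mug [0.6858 0.1989] st [149.4 133.3] err 205 of 2265
top vase [0.4075 0.1717] st [-130.2  130. ] err 163 of 1700
scene dish [0.5449 0.1831] st [  7.6 129.6] err 244 of 2012
scene mug [0.6827 0.2009] st [146.4 135.5] err 194 of 1780
scene vase [0.4049 0.1746] st [-132.5  133.2] err 105 of 1228
```

Relative to mug and vase in both views, the dish is about 4–5 mm short in y (x is centred). One small gentle nudge.

```bash
python3 -c "
from st import *
state([.5554,.200,.2465])"
```

```text
t 20.55 p [0.5787 0.5039 0.2477] ty [0.079 0.997 0.   ] tz [ 0.  0. -1.] F [-1.09  0.85  0.23] w 9.11282955324772e-06 0.008
shift cm [ -0.06 -30.48   0.11]
```

Emit:
carry_out(series="0 -5 0 0 0; 0 -5 0 0 0; 0 -5 0 0 0; 0 -5 0 0 0; 0 -5 0 0 0; 0 -5.5 0 0 0; 0 0 0 0 0; 0 0 0 0 0")

```text
clock: 21.55
tcp_pos: [0.5549, 0.201, 0.2477]
orientation: [0.122, 3.139, 0.002]
contact_force: [0.4, -0.3, -0.4]
grip_width: -0.0001
```

Emit:
carry_out(series="0 0 5 0 0; 0 0 5 0 0; 0 0 4 0 0; 0 0 2.5 0 0; 0 0 2 0 0; 0 0 1.5 0 0; 0 0 0 0 0; 0 0 0 0 0")

```text
clock: 22.55
tcp_pos: [0.5555, 0.2007, 0.0481]
orientation: [0.122, 3.138, 0.001]
contact_force: [-0.2, -0.4, 0.6]
grip_width: 0.0
```

```bash
python3 -c "
from st import *
state([.5567,.2246,.0473])"
```

```text
t 22.55 p [0.5555 0.2007 0.0481] ty [0.078 0.997 0.001] tz [ 0.001  0.001 -1.   ] F [-0.15 -0.39  0.62] w 2.1190745852352213e-06 0.008
shift cm [0.06 2.39 0.08]
```

Emit:
carry_out(series="0 0.4 0 0 0; 0 0.4 0 0 0; 0 0.4 0 0 0; 0 0.25 0 0 0; 0 0.15 0 0 0; 0 0.13 0 0 0; 0 0.13 0 0 0; 0 0.13 0 0 0")

```text
clock: 23.55
tcp_pos: [0.5563, 0.2203, 0.0473]
orientation: [-0.122, -3.139, 0.0]
contact_force: [-0.9, 0.8, -0.6]
grip_width: -0.0001
```

Emit:
carry_out(series="0 0.13 0 0 0; 0 0.13 0 0 0; 0 0.13 0 0 0; 0 0.05 0 0 0; 0 0 0 0 0; 0 0 0 0 0; 0 -0.4 0 0 0; 0 -0.7 0 0 0")

```text
clock: 24.55
tcp_pos: [0.5558, 0.2141, 0.0474]
orientation: [0.121, 3.139, 0.001]
contact_force: [-0.7, 0.1, 0.2]
grip_width: -0.0004
```

Emit:
carry_out(series="0 -0.5 0 0 0; 0 0 -2 0 0; 0 0 -4 0 0; 0 0 -5 0 0; 0 0 -5 0 0; 0 0 -4 0 0; 0 0 0 0 0; 0 0 0 0 0")

```text
clock: 25.55
tcp_pos: [0.555, 0.2088, 0.2477]
orientation: [0.122, 3.139, 0.001]
contact_force: [1.7, 0.3, -0.3]
grip_width: 0.0001
```

Emit:
carry_out(series="0 5 0 0 0; 0 5 0 0 0; 0 5 0 0 0; 0 5 0 0 0; 0 5 0 0 0; 0 5 0 0 0; 0 0 0 0 0; 0 0 0 0 0")

```text
clock: 26.55
tcp_pos: [0.5785, 0.5068, 0.2455]
orientation: [-0.123, -3.138, 0.004]
contact_force: [-0.4, -0.7, 0.5]
grip_width: 0.0002
```

```bash
python3 -c "
from sil import *
state()
run('11')"
```

```text
t 26.55 p [0.5785 0.5068 0.2455] ty [ 0.078  0.997 -0.003] tz [-0.002 -0.003 -1.   ] F [-0.35 -0.72  0.46] w 0.00020186120380250367 0.008
top dish [0.5485 0.1848] st [ 11.4 131. ] err 149 of 3392
top mug [0.6837 0.1968] st [147.1 131.3] err 209 of 2253
top vase [0.4069 0.1719] st [-130.7  130.3] err 100 of 1776
scene dish [0.5457 0.1889] st [  8.9 135.3] err 165 of 2088
scene mug [0.681  0.2033] st [145.  138.1] err 237 of 1733
scene vase none
```

View pics/sil_top11.png

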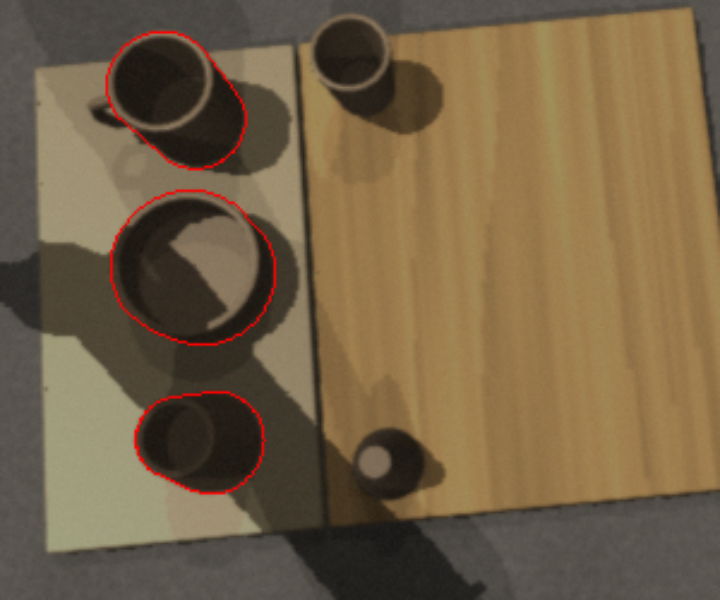

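View pics/sil_scene11.png

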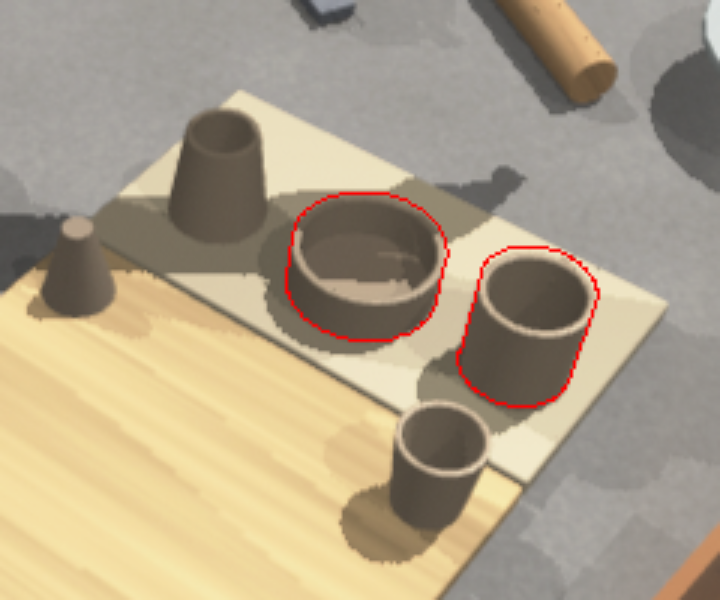

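In both views the dish now lines up with the mug and vase, with about 35 mm of gap on each side. The arm is clear and nothing else has moved.

```bash
python3 -c "
from bench import r
print(r.hand_in())"
```

```text
the job is handed in; nothing more can be done
None
```

The beige dish now stands on the kiln shelf between the mug and the vase, and the job is handed in at about 27 s of the 58 s. I slid it there with the shut fingers inside it, pulling on its front inner wall at no more than about 32 mm/s. A last nudge of about 4 mm, after backing off to look, brought it into line.

- **Force:** the readings at the end of each move stayed under about 3 N. They are not continuous, so peaks between them were not seen.
- **Position, top view:** the dish is at station (11, 131), the mug at (147, 131) and the vase at (-131, 130), in mm. That puts it in line within about 1 mm, with gaps of roughly 34 mm to the mug and 40 mm to the vase.
- **Position, scene view:** this view reads about 4–5 mm higher in y. It puts the dish at y 135, between the mug at 138 and the vase at 133 (the vase figure is from just before the nudge). In the final picture the outline search missed the vase, so that check is incomplete.
- **Other ware:** the mug, vase, tumbler and cone look unmoved in the pictures, and the arm was clear of everything at hand-in.

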